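Hang the weight carrier on the load cell's swivel hook and preload it

ROBOT

A 6-joint arm with a two-finger parallel gripper is mounted at the origin on the work surface. World frame = base frame: x ahead of the robot, y to its left, z up, the work surface at z = 0. Lengths are in m, angles in rad, forces in N, time in s.
With the tool pointing down it reaches from about 0.275 to 0.725 m from the base axis. Payload 15.9 kg.
Tool frame: the origin (TCP) lies between the finger pads; the fingertips stand 25 mm ahead of it and the grasp point (between the pads) lies 6 mm ahead of it; z points along the fingers, y is the line along which they close (so a half turn about z gives the same grasp; the last joint's range is limited). The gripper opens to 85 mm and grips with 20 to 120 N. Pads are 22 mm wide; open, the fingers measure 114 mm over their backs; the gripper's body (76 mm by 85 mm) begins 54 mm behind the grasp point. The pads swing forward as they close: fully open they stand 13 mm farther back than shut.
Start: joints at [-1.334, 0.213, -0.034, 1.323, 0, 1.571], TCP at [0.117, -0.486, 0.256] pointing down, gripper open.
Joint ranges: [-2.98, 2.98], [-0.74, 1.72], [-1.14, 1.35], [-2.1, 2.04], [-1.57, 1.44], [-3.14, 3.14]. Speed limits (rad/s): [1.89, 1.89, 2.39, 2.57, 3.14, 3.14].

INTERFACE

Orientations are given as a unit quaternion [x, y, z, w].
In Python, from bench import arm, jaws, vision, hand_in gives the robot as it stands. Calls block until the motion is done:
- arm.move_pose(position, orientation): joint-space move of the TCP to a pose.
- arm.move_l(position, feed=0.15, rotation=None): straight line of the TCP; rotation=None keeps the orientation; feed is the mean speed in m/s.
- arm.move_joints(angles): joint-space move.
- jaws.gripper_open() and jaws.gripper_close(grip_force=None): open the fingers fully, or close them until they stop; grip_force is the grip in N (None keeps the last).
- arm.wait(seconds).
- arm.inverse_kinematics(position, orientation): joint angles nearest the present ones, or None.
- arm.get_obs(): the state.
- vision.get_image(name): name is "side" or "top" or "wrist"; returns the picture (480x640x3 uint8, blue, green, red); there is no depth.
- vision.get_calibration(name): a dict with "K" (3x3 intrinsics, pixels), "rvec" (rotation vector, rad) and "tvec" (3), from world to camera coordinates, as OpenCV has them. Camera axes: x right, y down, z forward; pixel columns grow to the right and rows downward; lengths in m; the calibration is good to about 2 mm. A picture is of the moment at which its call begins: read the wrist's pose just before it. get_calibration takes no time and is no camera call; for the wrist camera it gives the pose at the moment of the call.
A pose or a line that the arm cannot do raises arm.MotionError and nothing moves.
- hand_in(): hands the job in; it is judged then, once.
The state is a dict: "t": time; "joint_positions": joint angles; "qvel": joint speeds; "effort": joint torques, N m; "eef_pos": TCP position; "tool_rot": TCP orientation; "wrist_force": force on the tool from outside, world axes, zero at the start; "torque": the same for the moment, N m; "grip_width": finger opening in m; "grip_force": force on a finger pad.
Only numpy, scipy, OpenCV 4.12 (cv2) and the standard library are available. Lean on these libraries where they do the work, as an engineer would, in place of code of your own. Each camera call takes 0.05 s, during which the arm holds its last target. There are 200 camera calls.

TASK

Hang the weight carrier on the swivel hook under the load cell; the hook swings away at a touch, so first steady it: lay the carrier's top bar lightly against the front of the shank, above the latch, until the hook leans on it and is quiet. Then bring the middle of the bar down into the hook, pressing past the spring latch until it closes over the bar, and seat it by preloading the cell: pull down until the hook carries 12 N, give or take 1.5 N, the carrier's weight included, hold that a moment, and never go above 16 N. Ease off, let go gently and leave the carrier hanging free and still, with the other things on the bench undisturbed.

Things in the scene. Friction and masses are not known exactly. Their poses are not given: they have to be found in the camera images.
- stand: Fixed gallows stand. Origin on the bench straight under the hook's pivot; z up. Base plate 12 mm high, x -75 to 75, y -40 to 220 mm. Column 32 mm thick, 470 mm high at y = +185 mm; a beam 26 mm square, 435 mm up, runs from it to the origin. The hook hangs free, reached from the -y, -x and +x sides.
- hook: Steel swivel hook, 8 mm round stock, about 0.15 kg, hanging plumb, at rest. Once touched it swings about the pin almost undamped (1.5 Hz, over a minute), and it swivels about z with slight friction; it starts turned up to 0.3 rad from the stand. Origin: centre of a seated 7 mm bar, 150 mm under the pin, 200 above the bench. z up the shank; the opening is on the -x side; a hung bar lies along y.
- swing (a joint): Swing angle of the hook about the pin, rad; 0 = plumb, positive = the hook has swung towards the stand's -x. Held out of plumb by a touch on its -x side, the hook leans back on what touches it, with only some 0.03 N per mm.
- latch (a joint): Opening of the hook's spring latch, rad; 0 = shut. A steel tongue 25 x 10 mm hinged on the neck at x = 12.5, z = 43 mm of the hook, sloping down to its free end at x = -8, z = 31, some 3.5 mm from the point. A bar pushed down past its free end opens it inwards, 0.3 rad; that takes a push of 6 to 7 N (the carrier's own weight included, which alone is too little); it shuts once the bar is under z = 22.
- carrier: Weight carrier, 0.27 to 0.37 kg: an upright aluminium stirrup on the green mat (3 mm thick). Origin: centre of its underside; z up; y along its top bar. Foot plate 60 (x) by 164 (y) by 6 mm with two steel discs, 48 mm round, to 31 mm high. Two flat legs 10 (x) by 20 (y) mm at y = -72 and 72, to 145 mm high; best held by the top of a leg, across its 10 mm.
- bar_mid (a point): Middle of the carrier's round top bar, 7 mm thick, 130 mm above the carrier's underside, between two collars (14 mm round, 4 mm wide) at 16 mm either side; the hook belongs here. Axes as the carrier's.
- leg_a (a point): On the carrier's leg at -y, 17 mm under its top, 72 mm from the middle: a place to grip, 10 mm thick in x. Axes as the carrier's.
- big_weight: Knob weight, steel, 34 mm round, 52 mm high, stands near the carrier. Bystander.
- small_weight: Knob weight, steel, 24 mm round, 36 mm high, stands near the carrier. Bystander.
- driver: Screwdriver lying on the bench beyond the mat. Bystander.
- spanner: Spanner lying on the bench beyond the stand. Bystander.
- meter: Hand-held multimeter lying face up near the robot, 82 by 176 by 34 mm. Bystander.
- eyebolt: Small steel eyebolt lying flat near the robot, 8 mm thick. Bystander.
- pivot (a point): The pin the hook swings about, under the load cell, 350 mm above the stand's origin; the pin lies along the stand's y axis. Axes as the stand's. The slim load cell above it is 33 mm round, 370 to 420 mm up. It is stiff (its shaft gives 0.25 mm at 10 N), its preload is 12 N (good from 10.5 to 13.5), and more than 16 N on the hook in any direction overloads it.
- shank (a point): Middle of the hook's straight shank, 8 mm round, 80 mm above the hook's origin; the shank is straight from 64 to 97 mm. A good place to touch when steadying. Axes as the hook's. Below it the neck bends back to x = 15.5 at z = 40 mm, into a bowl 17 mm in inner radius about z = 13.5 mm.
- point (a point): Upper end of the hook's upturned point (its axis), at x = -17, z = 36 mm of the hook; its rounded top is 4 mm higher; at z = 28 mm the point's axis is at x = -15. A bar enters between the point and the latch, from above, close behind the point. Axes as the hook's.
Not all that is in view belongs to the job. Several things have the shape of the carrier; the one meant has the colours described above.

How it is judged:
By the outcome, as a careful person would: the job done as asked, in the order asked, and still so for the second after the job is handed in, with the robot touching nothing.
It also fails if it takes over 72 s, if anything falls off the work surface, if the arm or the gripper's body presses on something with over 40 N, if the wrist force passes 120 N, or if a joint passes its speed limit or range.

## Working session

There is one attempt and no reset: what is moved stays moved. The work goes in short steps, each a Python script; the robot and the scene stay as the last script left them, time stands still between calls to the robot, and variables do not carry over. Pictures are saved under pics/ and viewed, at most 10 in all, crops included, and the job is handed in when it is done.

```bash
ls; mkdir -p pics
python3 - <<'E'
from bench import arm,jaws,vision
import cv2,numpy as np
for n in("top","side"):
    cv2.imwrite(f"pics/{n}0.png",vision.get_image(n)); c=vision.get_calibration(n)
    R=cv2.Rodrigues(np.array(c["rvec"]))[0]; print(n,np.round(c["K"],1).tolist(),(-R.T@np.array(c["tvec"]).ravel()).round(3),R[2].round(2))
o=arm.get_obs();print(o)
E
```

```text
pics
top [[575.9, 0.0, 316.3], [0.0, 575.9, 239.0], [0.0, 0.0, 1.0]] [ 0.301 -0.044  1.326] [ 0.19  0.01 -0.98]
side [[449.2, 0.0, 318.8], [0.0, 449.2, 240.2], [0.0, 0.0, 1.0]] [0.094 0.656 0.818] [ 0.4  -0.71 -0.57]
{'t': 0.1, 'joint_positions': array([-1.33398528e+00,  2.13295563e-01, -3.49960733e-02,  1.32355200e+00,
        2.10749524e-05,  1.57078546e+00]), 'qvel': array([ 0.0009649 ,  0.0008454 ,  0.00235627,  0.00202685, -0.00013244,
       -0.00021452]), 'effort': array([-1.11245983e-03, -6.87245321e+01,  4.87808704e+01,  1.21070724e-02,
        1.09470295e-05, -9.67849587e-06]), 'eef_pos': array([ 0.11723574, -0.48574515,  0.25587146]), 'tool_rot': array([ 9.92997475e-01,  1.18134419e-01, -5.13925704e-05, -5.21235520e-04]), 'wrist_force': array([0.1218376, 0.4264746, 0.1493966]), 'torque': array([ 0.04919721, -0.05027052, -0.00072295]), 'grip_force': 0.0, 'grip_width': 0.08495936190023416}
```

View pics/top0.png

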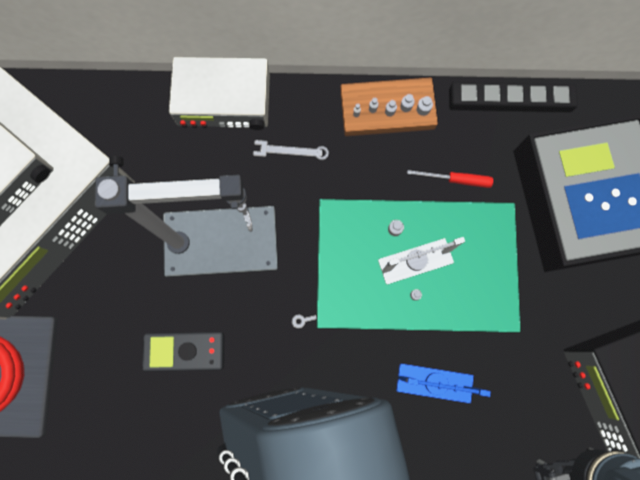

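View pics/side0.png

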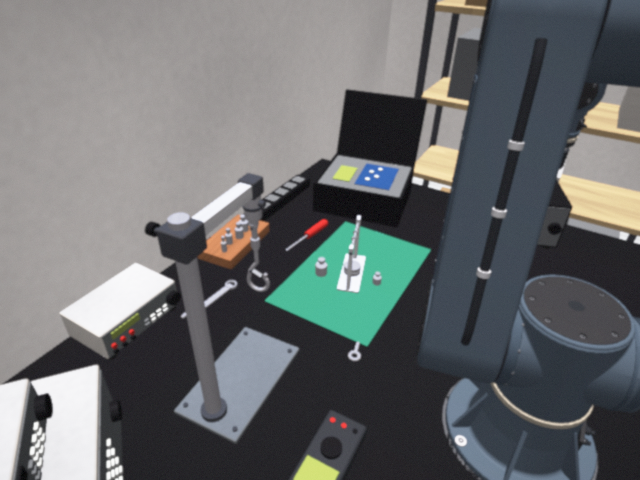

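The top view shows the mat with the white carrier at about (417,262), weights at (397,227) and (416,295), and a blue decoy. The stand base is at about (220,240), with the hook near (248,215). In the side view the hook is at (257,260) with its opening toward the robot. Next I measure the stand plate and the carrier coarsely, and enlarge both.

```bash
cat > h.py <<'E'
import cv2,numpy as np
from scipy.spatial.transform import Rotation as Rn
def cal(c):
    R=cv2.Rodrigues(np.array(c["rvec"],float))[0]; t=np.array(c["tvec"],float).ravel(); return np.array(c["K"]),R,t
def rays(c,uv):
    K,R,t=cal(c); uv=np.atleast_2d(np.array(uv,float)); d=np.c_[uv,np.ones(len(uv))]@np.linalg.inv(K).T@R
    return -R.T@t, d/np.linalg.norm(d,axis=1,keepdims=True)
def onz(c,uv,z):
    o,d=rays(c,uv); return o+d*((z-o[2])/d[:,2])[:,None]
def proj(c,P):
    K,R,t=cal(c); return cv2.projectPoints(np.atleast_2d(np.array(P,float)),np.array(c["rvec"],float),np.array(c["tvec"],float),K,None)[0][:,0]
def tri(c1,p1,c2,p2):
    a,d=rays(c1,p1); b,e=rays(c2,p2); d=d[0];e=e[0]
    s=np.linalg.lstsq(np.c_[d,-e],b-a,rcond=None)[0]; P,Q=a+s[0]*d,b+s[1]*e; return (P+Q)/2,np.linalg.norm(P-Q)
E
python3 - <<'E'
from h import *; from bench import vision
c=vision.get_calibration("top"); I=cv2.imread("pics/top0.png"); h=cv2.cvtColor(I,cv2.COLOR_BGR2HSV)
# stand plate
roi=np.zeros(I.shape[:2],np.uint8); roi[200:280,155:285]=1
print("plate px",I[225,210],I[260,250],"bg",I[290,200],"column",I[220,160],"carrier",I[270,430],I[250,440])
m=((I.min(2)>60)&(I.max(2)<190)).astype(np.uint8)*roi
k=cv2.findContours(m,cv2.RETR_EXTERNAL,cv2.CHAIN_APPROX_NONE)[0]; k=max(k,key=cv2.contourArea)
P=onz(c,k[:,0],.012)[:,:2]; r=cv2.minAreaRect((P*1000).astype(np.float32)); print("plate",r, cv2.boxPoints(r).round(0).tolist())
cv2.imwrite("pics/c1.png",np.vstack([cv2.resize(np.hstack([I[170:250,200:290],I[220:300,370:475]]),None,fx=4,fy=4,interpolation=cv2.INTER_CUBIC)[:, :780],
 cv2.resize(np.hstack([cv2.imread("pics/side0.png")[190:300,220:315][:70*1+40][:80*1+30],cv2.imread("pics/side0.png")[205:315,310:410]]),None,fx=2.5,fy=2.5)[:, :780].copy() if 0 else np.zeros((1,780,3),np.uint8)]))
S=cv2.imread("pics/side0.png"); cv2.imwrite("pics/c2.png",cv2.resize(np.hstack([S[195:300,230:300],S[205:310,320:380]]),None,fx=5,fy=5,interpolation=cv2.INTER_CUBIC))
E
```

```text
plate px [159 151 141] [156 148 138] bg [45 43 44] column [85 85 85] carrier [209 219 181] [233 230 226]
plate ((552.3351440429688, 198.09152221679688), (172.5061798095703, 281.3946838378906), 4.819785118103027) [[455.0, 331.0], [478.0, 51.0], [650.0, 65.0], [626.0, 346.0]]
```

View pics/c1.png

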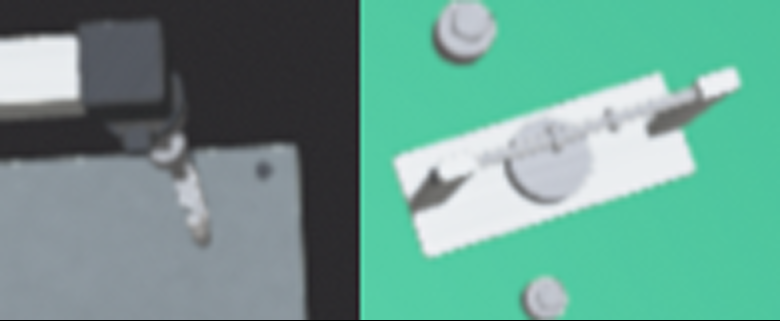

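View pics/c2.png

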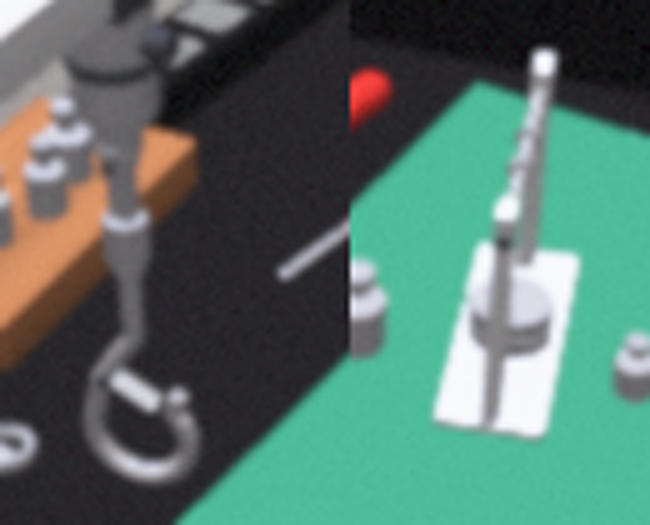

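The crops show the carrier's foot corners and leg tops clearly. In the side view the hook's point is at about (265,274) and its bowl bottom at (260,290). In the top view the point is at about (250,229). I compute the poses from these.

Run:
```python
from h import *; from bench import vision,arm
c=vision.get_calibration("top"); s=vision.get_calibration("side"); I=cv2.imread("pics/top0.png")
m=cv2.inRange(I,(138,130,120),(175,167,157)); roi=np.zeros_like(m); roi[198:285,158:285]=255; m&=roi
m=cv2.morphologyEx(m,cv2.MORPH_OPEN,np.ones((7,7)))
k=max(cv2.findContours(m,cv2.RETR_EXTERNAL,cv2.CHAIN_APPROX_NONE)[0],key=cv2.contourArea)
P=onz(c,k[:,0],.012)[:,:2]*1000; r=cv2.minAreaRect(P.astype(np.float32)); print("plate",r)
B=cv2.boxPoints(r); ctr=B.mean(0)
a=r[2] if r[1][0]<r[1][1] else r[2]-90
th=np.radians(a); R2=np.array([[np.cos(th),-np.sin(th)],[np.sin(th),np.cos(th)]])
print("stand yaw",a,"origin",ctr-R2@[0,90])
print("hook tip",tri(c,(250.5,229),s,(265.4,274.4)))
f=lambda x,y:((x-360)/4+370,y/4+220)
C=onz(c,[f(655,73),f(393,158),f(430,257),f(695,170)],.009)[:,:2]*1000
print("foot",C.round(0).tolist(),C.mean(0)); d=(C[0]+C[3]-C[1]-C[2])/2; print("len",np.linalg.norm(d),"dir right",d, "yaw",np.degrees(np.arctan2(-d[0],-d[1]))*-1 )
for n,u,z in(("R",f(718,83),.148),("L",f(458,165),.148)): print(n,onz(c,u,z)*1000)
print("far",tri(c,f(718,83),s,(358.8,217)),"near",tri(c,f(458,165),s,(351.6,246.6)))
w=vision.get_calibration("wrist"); K,R,t=cal(w); o=arm.get_obs(); Rt=Rn.from_quat(o["tool_rot"]).as_matrix()
print("cam in tool",Rt.T@(-R.T@t-o["eef_pos"]),"axes",(Rt.T@R.T).round(2).tolist(),K[0,0])
```

```text
plate ((544.2855224609375, 188.13018798828125), (145.91592407226562, 255.1154327392578), 4.70352029800415)
stand yaw 4.70352029800415 origin [551.6654993   98.43327644]
hook tip (array([0.53093574, 0.09250464, 0.23472242]), np.float64(0.009199022810560075))
foot [[561.0, -333.0], [508.0, -180.0], [451.0, -202.0], [505.0, -355.0]] [ 506.04960707 -267.25991771]
len 161.74119375022687 dir right [  53.53544494 -152.62427687] yaw 19.32914847121215
R [[ 529.10073016 -334.77775505  148.        ]]
L [[ 483.04972758 -199.49414571  148.        ]]
far (array([ 0.52886965, -0.33462669,  0.1487345 ]), np.float64(0.00018726876882916945)) near (array([ 0.48295346, -0.19991811,  0.14590489]), np.float64(0.0008845792659568532))
cam in tool [ 0.07914311  0.00018331 -0.11605571] axes [[0.0, -0.95, -0.31], [1.0, 0.0, 0.0], [-0.0, -0.31, 0.95]] 335.7425139431376
```

```bash
cat >> h.py <<'E'
def tool_q(yaw,tilt):
    "tool for gripping the -y leg of a carrier with given yaw; top of the tool leans to -y by tilt"
    Z=np.array([0,0,1.]); Y=np.array([-np.sin(yaw),np.cos(yaw),0]); z=-Z*np.cos(tilt)+Y*np.sin(tilt); x=-Y*np.cos(tilt)-Z*np.sin(tilt)
    return Rn.from_matrix(np.c_[x,np.cross(z,x),z]).as_quat()
def tcp_for(bar,yaw,tilt,back=.006,dz=-.002):
    "TCP so that the grasp point lies on leg_a while bar_mid is at bar"
    Y=np.array([-np.sin(yaw),np.cos(yaw),0]); q=tool_q(yaw,tilt); return np.array(bar)-.072*Y+[0,0,dz]-back*Rn.from_quat(q).as_matrix()[:,2], q
E
python3 - <<'E'
from h import *; from bench import vision,arm
s=vision.get_calibration("side"); g=lambda x,y:(x/5+230,y/5+195)
for a,b,z in(((177,397),(100,372),.238),((188,435),(92,420),.2135)):
    A=onz(s,g(*a),z)[0]*1000;B=onz(s,g(*b),z)[0]*1000;d=B-A;print(A.round(1),B.round(1),np.linalg.norm(d),"yaw",np.degrees(np.arctan2(d[1],d[0])))
print("shank",onz(s,g(127,262),.28)*1000, "z.30",onz(s,g(125,225),.30))
print("proj stand axis",[(proj(s,[[.5517,.0984,z]])[0]-[230,195])*5 for z in(.28,.3,.35)])
for tilt in(0,.2,.35,.5):
  for nm,bar,yw in(("pick",[.506,-.267,.133],np.radians(19)),("steady",[.53,.098,.28],.2),("hang",[.55,.098,.2],.2)):
    p,q=tcp_for(bar,yw,tilt); j=arm.inverse_kinematics(p,q); print(tilt,nm,None if j is None else np.round(j,2))
E
```

```text
[533.3  96.7 238. ] [569.4 100.3 238. ] 36.336711782433106 yaw 5.764837469843055
[533.4  90.6 213.5] [572.8 103.9 213.5] 41.52708646123687 yaw 18.677125195836062
shank [[569.46093937  78.00480271 280.        ]] z.30 [[0.56772639 0.0797005  0.3       ]]
proj stand axis [array([131.75123066, 301.54955288]), array([128.83821366, 260.69422995]), array([121.21209492, 153.73723479])]
0 pick [-0.56  0.52  0.1   1.15  0.   -2.47]
0 steady [ 0.05  0.31  0.16  1.42  0.   -1.72]
0 hang [ 0.05  0.36  0.03  1.24  0.   -1.72]
0.2 pick [-0.62  0.67  0.34  1.41  0.12 -2.53]
0.2 steady [-0.05  0.35  0.2   1.47  0.19 -1.83]
0.2 hang [-0.05  0.4   0.08  1.3   0.19 -1.83]
0.35 pick [-0.65  0.81  0.56  1.61  0.19 -2.58]
0.35 steady [-0.13  0.39  0.24  1.53  0.33 -1.92]
0.35 hang [-0.12  0.45  0.12  1.35  0.33 -1.91]
0.5 pick [-0.68  0.98  0.82  1.85  0.26 -2.64]
0.5 steady [-0.19  0.45  0.27  1.6   0.46 -2.01]
0.5 hang [-0.19  0.51  0.17  1.43  0.46 -2.01]
```

Run:
```python
from h import *; from bench import vision,arm,jaws
yw,t=np.radians(19),.3
p,q=tcp_for([.506,-.267,.133],yw,t)
# use measured leg top (529,-334.7) for the grasp directly
leg=np.array([.529,-.3345,.131]); p=leg-.006*Rn.from_quat(q).as_matrix()[:,2]
arm.move_pose(p+[0,0,.09],q); arm.move_l(p,feed=.12); jaws.gripper_close(110); o=arm.get_obs(); print(o["grip_width"],o["grip_force"],o["wrist_force"],o["t"])
arm.move_l(p+[0,0,.03],feed=.05); o=arm.get_obs(); print(o["wrist_force"],o["torque"])
arm.move_l(p+[0,0,.17],feed=.15)
P,Q=tcp_for([.44,.09,.285],.2,t); arm.move_pose(P,Q); o=arm.get_obs(); print(o["wrist_force"],o["t"],o["eef_pos"]-P)
cv2.imwrite("pics/w1.png",vision.get_image("wrist")); cv2.imwrite("pics/s1.png",vision.get_image("side")); cv2.imwrite("pics/t1.png",vision.get_image("top"))
```

```text
0.008717426572365867 107.59151816368103 [ 2.08464641 -0.91815692  1.37370492] 5.1333
[-0.06326473 -0.72479592 -3.88762326] [-0.69351188 -0.2844431   0.00433313]Traceback (most recent call last):
  File "<stdin>", line 8, in <module>
bench.MotionError: the arm cannot follow that straight line within its joint ranges
```

Run:
```python
from h import *; from bench import vision,arm,jaws
t=.3
p=arm.get_obs()["eef_pos"]
for dx,dz in((0,.08),(-.03,.08),(-.06,.12),(-.1,.12)):
    try: arm.move_l(p+[dx,0,dz],feed=.15); print(dx,dz); break
    except arm.MotionError: pass
P,Q=tcp_for([.44,.09,.285],.2,t); arm.move_pose(P,Q); arm.wait(.3); o=arm.get_obs(); print(o["wrist_force"],o["torque"],o["t"],o["eef_pos"]-P,o["grip_width"])
cv2.imwrite("pics/w1.png",vision.get_image("wrist")); cv2.imwrite("pics/s1.png",vision.get_image("side")); cv2.imwrite("pics/t1.png",vision.get_image("top"))
```

```text
0 0.08
[-0.15199197  0.72610949 -2.93992576] [-0.74181742 -0.16983287  0.01082121] 8.2333 [ 0.00025401 -0.00039342 -0.00019615] 0.008537299520821006
```

View pics/w1.png

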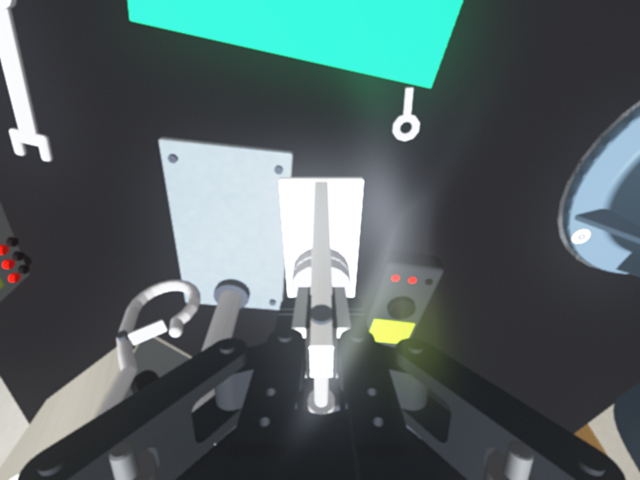

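View pics/s1.png

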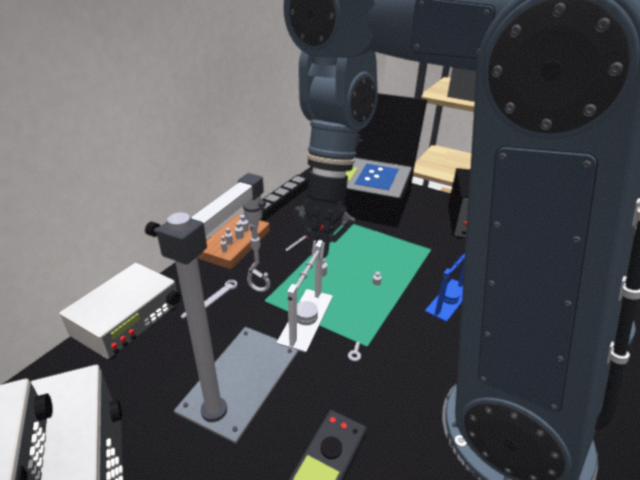

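The wrist view shows the hook's point at about (177,331) and its neck at about (127,335). The carrier's foot far edge runs from (279,179) to (363,179). I triangulate the hook and check the grasp.

Run:
```python
from h import *; from bench import vision,arm
s=vision.get_calibration("side"); w=vision.get_calibration("wrist"); o=arm.get_obs()
W=cv2.imread("pics/w1.png")
print("tip",tri(w,(177,331),s,(265.4,274.4)),"neck",tri(w,(126,335),s,(250,269.4)))
A=onz(w,(177,331),.238)[0]*1000;B=onz(w,(126,336),.240)[0]*1000;d=B-A;print(A,B,np.linalg.norm(d),"yaw",np.degrees(np.arctan2(d[1],d[0])))
A,B=proj(w,[[.440,.09,.285]])[0],0
Y=np.array([-np.sin(.2),np.cos(.2),0]);X=np.array([np.cos(.2),np.sin(.2),0]);b=np.array([.44,.09,.285])
print("foot exp",proj(w,[b+.082*Y-.03*X+[0,0,-.124],b+.082*Y+.03*X+[0,0,-.124]]))
print("legtop far exp side",proj(s,[b+.072*Y+[0,0,.015],b-.072*Y+[0,0,.015]]))
for st in((.5517,.0984),): print("stand proj wrist", proj(w,[[*st,.2],[*st,.28],[*st,.35]]))
S=cv2.imread("pics/s1.png")
a=cv2.resize(W[270:400,95:225],None,fx=4,fy=4,interpolation=cv2.INTER_CUBIC); e=cv2.resize(S[225:355,265:335],None,fx=4,fy=4,interpolation=cv2.INTER_CUBIC)
cv2.imwrite("pics/c3.png",np.hstack([a,e]))
```

```text
tip (array([0.53265072, 0.09559375, 0.23633616]), np.float64(0.00301494820812299)) neck (array([0.56462842, 0.1030668 , 0.23940764]), np.float64(0.005624273792081785))
[530.40850979  92.13440889 238.        ] [561.08161743 100.69731589 240.        ] 31.908665107297285 yaw 15.597957748765316
foot exp [[350.16784478 332.98107177]
 [289.10154687 333.00424078]]
legtop far exp side [[292.21884723 287.40887607]
 [319.08889431 242.81715962]]
stand proj wrist [[165.38151043 290.33298354]
 [108.21452185 397.52528822]
 [  7.21607808 586.90479249]]
```

View pics/c3.png

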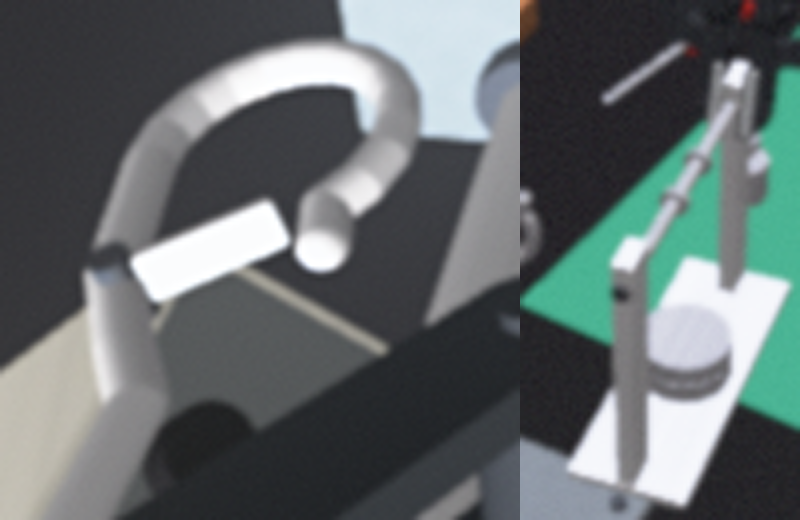

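Run:
```python
from h import *; from bench import vision,arm
w=vision.get_calibration("wrist"); s=vision.get_calibration("side"); g=lambda x,y:(x/4+95,y/4+270)
L=lambda a,za,b,zb:(onz(w,g(*a),za)[0]*1000,onz(w,g(*b),zb)[0]*1000)
for n,a in(("latch",((280,223),.231,(147,281),.243)),("tip-hingeblack",((322,250),.239,(110,262),.243)),("bowl sides",((398,120),.2135,(150,165),.2135))):
    A,B=L(*a);d=B-A;print(n,A.round(1),B.round(1),np.linalg.norm(d).round(1),"yaw",np.degrees(np.arctan2(d[1],d[0])).round(1))
print("shank tri z", onz(w,g(115,350),.264)*1000)
```

```text
latch [540.6  97.7 231. ] [556.2 100.  243. ] 19.9 yaw 8.4
tip-hingeblack [531.   92.5 239. ] [561.2  96.4 243. ] 30.8 yaw 7.4
bowl sides [527.   89.2 213.5] [569.8 109.3 213.5] 47.2 yaw 25.1
shank tri z [[549.58714917  85.91169076 264.        ]]
```

The measurements agree: the hook origin is near (0.5505, 0.0987), yaw about 0.2 rad, and the grasp is level. I now approach and steady the hook, using template matching in the side view to see its swing.

```bash
cat >> h.py <<'E'
O=np.array([.5505,.0987,.2]); YH=.2; T=.3
XH=np.array([np.cos(YH),np.sin(YH),0]); XS=np.array([np.cos(.082),np.sin(.082),0])
def bar(x,z,lean=0): return tcp_for(O+XH*x+XS*lean+[0,0,z],YH,T)[0]
T0=cv2.imread("pics/side0.png")[262:294,247:271]
def hookpx(S):
    r=cv2.matchTemplate(S[240:310,225:295],T0,cv2.TM_CCOEFF_NORMED); _,v,_,l=cv2.minMaxLoc(r); x,y=l
    def sub(a): return (a[0]-a[2])/(2*(a[0]-2*a[1]+a[2]))
    dx=sub(r[y,x-1:x+2]) if 0<x<r.shape[1]-1 else 0; dy=sub(r[y-1:y+2,x]) if 0<y<r.shape[0]-1 else 0
    return np.round([x+dx+225-247,y+dy+240-262,v],2)
def force(arm,n=10,dt=.02):
    F=[]
    for _ in range(n): F.append(arm.get_obs()["wrist_force"]); arm.wait(dt)
    return np.mean(F,0)
E
python3 - <<'E'
from h import *; from bench import vision,arm
s=vision.get_calibration("side")
b=np.array([.5505,.0987,.215]);print("px per 10mm +x",proj(s,[b+.01*XS])-proj(s,[b]), hookpx(cv2.imread("pics/side0.png")))
arm.move_l(bar(-.035,.08),feed=.12); arm.wait(.2); print("free",force(arm),hookpx(vision.get_image("side")))
arm.move_l(bar(-.0125,.08),feed=.04); print(hookpx(vision.get_image("side")))
arm.move_l(bar(-.0075,.08,.006),feed=.008)
for i in range(4): arm.wait(.35); print(hookpx(vision.get_image("side")))
S=vision.get_image("side"); W=vision.get_image("wrist"); print("t",arm.get_obs()["t"],force(arm))
cv2.imwrite("pics/c4.png",np.hstack([cv2.resize(S[200:320,225:335],None,fx=4,fy=4,interpolation=cv2.INTER_CUBIC),cv2.resize(W,(340*1,480))]))
E
```

```text
px per 10mm +x [[-4.12024708 -1.4355506 ]] [0.01 0.   1.  ]
free [ 0.04546752  0.05946214 -3.58900383] [-0.7  -0.04  0.39]
[-0.06 -0.23  0.5 ]
[-4.15 -1.79  0.51]
[-4.14 -1.79  0.51]
[-4.15 -1.79  0.51]
[-4.15 -1.79  0.51]
t 13.575 [-0.15494004 -0.33961698 -3.33886332]
```

View pics/c4.png

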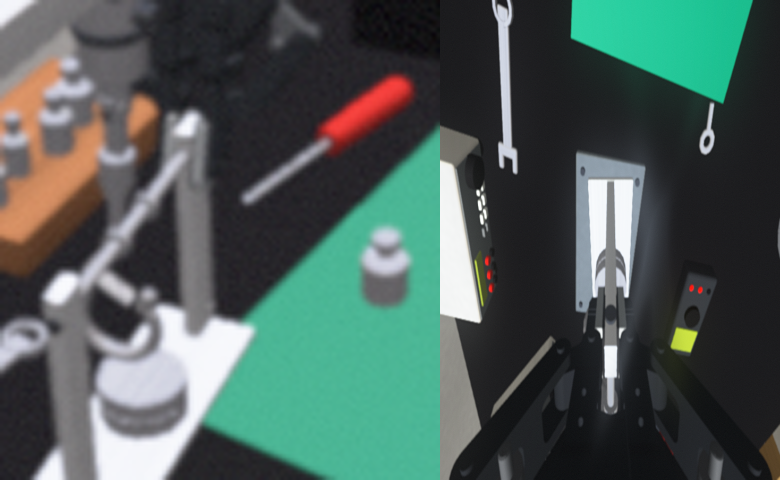

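The crop shows the bar between the collars lying on the hook's shank. The hook is leaning and motionless at -4.15 px, about 5 mm at the shank. I ease to a light lean, descend, and press through the latch in small guarded steps.

```bash
cat >> h.py <<'E'
O=O+.0009*XS
E
python3 - <<'E'
from h import *; from bench import vision,arm
px=lambda:hookpx(vision.get_image("side"))
arm.move_l(bar(-.0075,.08,.0018),feed=.006); arm.wait(.5); a=px(); arm.wait(.25); print("light lean",a,px())
arm.move_l(bar(-.0075,.066,.0016),feed=.02); print(px())
arm.move_l(bar(-.0088,.047),feed=.02); arm.wait(.4); F0=force(arm,15); print("at .047",px(),"free",F0,arm.get_obs()["t"])
z=.047; H=0
while z>.018:
    z-=.0006; arm.move_l(bar(-.0088,z),feed=.01); f=force(arm,2,.01)-F0; H=f[2]
    print(round(z*1000,1),f.round(2),end="; ")
    if H>9.5 or np.hypot(*f[:2])>8: print("STOP"); break
print(px(),arm.get_obs()["t"]); np.save("F0.npy",F0)
E
```

```text
light lean [-1.99 -1.19  0.53] [-1.98 -1.19  0.53]
[-0.62 -0.31  0.51]
at .047 [-0.21 -0.21  0.38] free [ 2.73576584e-03  3.14541382e-01 -3.97482856e+00] 18.0
46.4 [-0.42 -0.34  1.27]; 45.8 [-0.02 -0.43  0.74]; 45.2 [-0.05 -0.75  0.95]; 44.6 [-0.31 -0.8   0.71]; 44.0 [ 0.22 -0.16 -0.29]; 43.4 [ 0.5  -0.78 -0.18]; 42.8 [ 0.31 -0.6  -0.22]; 42.2 [-0.13 -0.67  0.09]; 41.6 [-0.32 -0.14  0.48]; 41.0 [ 0.21 -0.66  0.28]; 40.4 [0.07 0.1  0.61]; 39.8 [-0.07 -0.86  0.1 ]; 39.2 [ 0.44 -0.68  0.79]; 38.6 [0.07 0.03 0.31]; 38.0 [-0.28  0.06  0.23]; 37.4 [-0.04 -0.06  0.41]; 36.8 [0.46 0.09 0.4 ]; 36.2 [-0.14  0.3   0.23]; 35.6 [ 0.11 -0.26  0.91]; 35.0 [ 0.19 -0.56  2.95]; 34.4 [ 0.18 -1.1   4.83]; 33.8 [1.13 0.28 5.8 ]; 33.2 [ 0.59 -0.09  5.21]; 32.6 [-0.55  0.58  5.66]; 32.0 [ 0.6  -0.19  5.34]; 31.4 [ 0.22 -0.42  6.61]; 30.8 [-0.07  0.17  5.17]; 30.2 [0.52 0.26 4.26]; 29.6 [-0.1   0.28  3.76]; 29.0 [ 0.36 -0.18  2.84]; 28.4 [-0.08 -0.06  2.51]; 27.8 [ 0.24 -0.36  1.29]; 27.2 [ 0.1  -0.29  1.01]; 26.6 [-0.06 -0.24  0.81]; 26.0 [-0.21 -0.45  0.26]; 25.4 [-0.05 -0.19  0.4 ]; 24.8 [ 0.05 -0.77  1.01]; 24.2 [ 0.41 -0.52  0.59]; 23.6 [ 0.05  0.07 -0.17]; 23.0 [-0.17 -0.31  0.46]; 22.4 [ 0.55 -0.05  0.64]; 21.8 [-0.07 -0.04  0.74]; 21.2 [ 0.11 -0.76  0.3 ]; 20.6 [-0.03 -0.67  0.91]; 20.0 [-0.2  -0.86  0.7 ]; 19.4 [ 0.32 -0.43  0.15]; 18.8 [ 0.53 -0.04  0.46]; 18.2 [-0.36 -0.89  0.58]; 17.6 [ 0.2  -0.62  0.9 ]; [-0.31 -0.21  0.66] 31.1167
```

The bar passed the latch at a 6 N peak, and the force fell to free under z=22, so the latch has shut. Now I seat it and preload.

Run:
```python
from h import *; from bench import vision,arm
arm.move_l(bar(-.002,.005),feed=.02); arm.wait(.3); F0=force(arm,25,.02); print("free",F0,arm.get_obs()["t"]); np.save("F0.npy",F0)
z=.005; H=0; Hs=[]; step=.0008
for _ in range(45):
    z-=step; arm.move_l(bar(0 if z<.003 else -.001,z),feed=.02); f=force(arm,5,.02)-F0; H=f[2]; print(round(z*1000,2),f.round(2),end="; ")
    if H>1.5: step=.0003
    Hs.append(H)
    k=(Hs[-1]-Hs[-2])/step if len(Hs)>1 and H>3 and Hs[-2]>2 else 0
    if k>0: step=float(np.clip(.6*(12-H)/k,.00005,.0004))
    if H>11.2 or z<-.012: break
print(force(arm,20,.02)-F0,arm.get_obs()["t"],z); np.save("z.npy",z)
```

```text
free [ 0.02556334 -0.05503718 -3.55674389] 32.7
4.2 [-0.06  0.07  0.17]; 3.4 [0.01 0.6  0.17]; 2.6 [-0.1   0.09  0.04]; 1.8 [ 0.06  0.29 -0.21]; 1.0 [0.16 0.23 0.2 ]; 0.2 [0.09 0.17 0.26]; -0.6 [-0.39 -0.01  4.16]; -0.9 [ 0.07 -0.32  6.64]; -1.29 [-0.26 -0.13  8.32]; -1.68 [-0.16 -0.3  10.05]; -1.89 [ 0.22 -0.45 11.34]; [-0.17380385 -0.07804748 11.21892981] 36.7 -0.001886010168220712
```

Run:
```python
from h import *; from bench import vision,arm
F0=np.load("F0.npy"); z=float(np.load("z.npy"))
z-=.00014; arm.move_l(bar(0,z),feed=.02)
for _ in range(3): print("hold",(force(arm,25,.02)-F0).round(2))
# ease off until the hook carries just the carrier
W=-F0[2]
for _ in range(14):
    f=force(arm,10,.02)-F0; d=f[2]-W; print(round(z*1000,2),f.round(2),end="; ")
    if d<.35: break
    z+=float(np.clip(.7*d/5.5e3,.00006,.0005)); arm.move_l(bar(0,z),feed=.005)
arm.wait(.3); o=arm.get_obs(); print("\nend",(force(arm,15)-F0).round(2),o["torque"],o["t"]); np.save("z.npy",z)
S=vision.get_image("side"); cv2.imwrite("pics/c5.png",cv2.resize(S[200:340,225:365],None,fx=4,fy=4,interpolation=cv2.INTER_CUBIC))
```

```text
hold [-0.   -0.07 11.84]
hold [-0.   -0.26 11.65]
hold [-0.09 -0.19 11.95]
-2.03 [ 0.19 -0.11 11.81]; -1.53 [-0.12 -0.11  9.62]; -1.03 [-0.2   0.21  7.75]; -0.53 [0.24 0.14 5.88]; -0.23 [0.02 0.3  3.71]; 
end [-0.11  0.07  3.34] [-0.29443052  0.00783563 -0.02460962] 40.3333
```

View pics/c5.png

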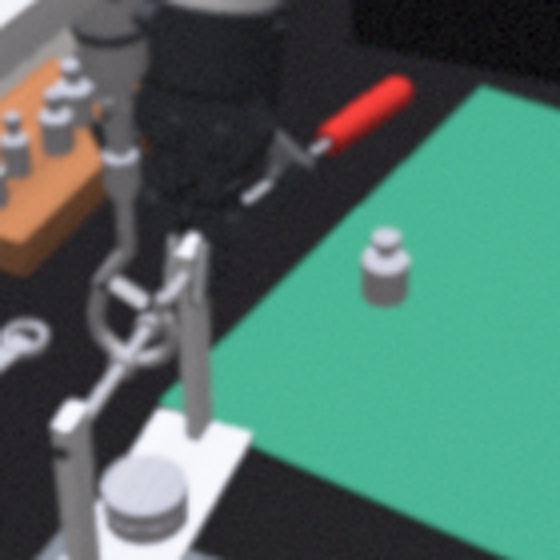

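The picture shows the latch shut over the bar and the hook upright, carrying just the carrier. I release and back out along the tool axis.

Run:
```python
from h import *; from bench import vision,arm,jaws
jaws.gripper_open(); arm.wait(.3); o=arm.get_obs(); print(o["wrist_force"],o["t"],o["grip_width"])
def mot(n=6):
    I=[vision.get_image("side")[200:340,225:300].astype(np.float32).mean(2)]
    for _ in range(n): arm.wait(.1); J=vision.get_image("side")[200:340,225:300].astype(np.float32).mean(2); print(np.round([np.abs(J-I[0]).max(),*cv2.phaseCorrelate(I[0],J)[0]],2),end=" ")
    print()
z=Rn.from_quat(o["tool_rot"]).as_matrix()[:,2]
arm.move_l(o["eef_pos"]-.07*z,feed=.05)
try: arm.move_l(o["eef_pos"]-.09*z+[-.05,-.13,0],feed=.12)
except arm.MotionError as e: print(e)
mot(); o=arm.get_obs(); print(o["wrist_force"],o["eef_pos"],o["t"])
cv2.imwrite("pics/s6.png",vision.get_image("side"))
```

```text
[-0.21842997 -0.51969419  0.0860079 ] 41.6583 0.08558367763424665
[ 1.667e+01  4.800e-01 -1.000e-02] [40.   0.4 -0. ] [43.67  0.27 -0.  ] [46.67  0.3  -0.05] [4.067e+01 3.900e-01 2.000e-02] [ 2.2e+01  5.0e-01 -2.0e-02] 
[ 0.15030818 -0.35907026  0.23086795] [ 0.52133927 -0.12959449  0.28946634] 45.525
```

View pics/s6.png

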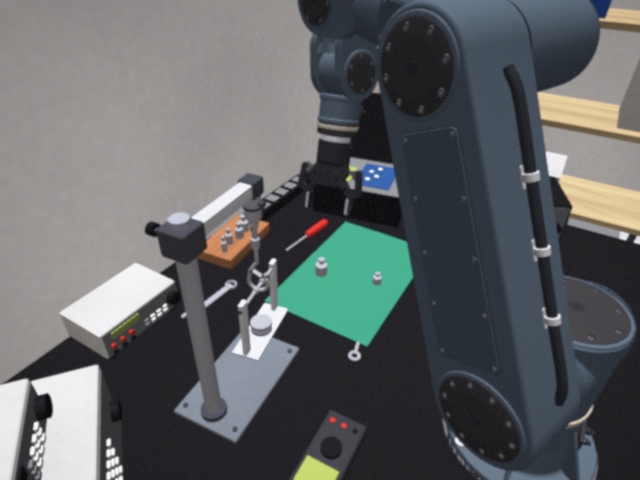

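The carrier hangs in the hook with the bystanders in place. It still shows a small motion, so I wait and measure the decay.

Run:
```python
from h import *; from bench import vision,arm
S0=vision.get_image("side"); K={"leg":(238,300,14,14),"foot":(248,312,30,30),"fleg":(266,258,12,14),"hook":(247,258,16,24)}
def tr(n):
    o=[]
    for _ in range(n):
        S=vision.get_image("side"); row=[]
        for (x,y,w,h) in K.values():
            r=cv2.matchTemplate(S[y-6:y+h+6,x-6:x+w+6],S0[y:y+h,x:x+w],cv2.TM_CCOEFF_NORMED); l=cv2.minMaxLoc(r)[3]; X,Y=np.clip(l,1,11)
            s=lambda a:(a[0]-a[2])/(2*(a[0]-2*a[1]+a[2])+1e-9); row+=[X-6+s(r[Y,X-1:X+2]),Y-6+s(r[Y-1:Y+2,X])]
        o.append(row); arm.wait(.06)
    print(arm.get_obs()["t"],"p2p px",list(K),np.ptp(o,0).round(2)); print(np.array(o)[:,2].round(2))
tr(14); arm.wait(5); tr(14)
```

```text
47.1417 p2p px ['leg', 'foot', 'fleg', 'hook'] [0.25 0.23 0.42 0.32 0.25 0.2  0.13 0.07]
[ 0.   -0.07 -0.2  -0.34 -0.41 -0.38 -0.29 -0.12 -0.02  0.   -0.07 -0.2
 -0.35 -0.41]
53.6583 p2p px ['leg', 'foot', 'fleg', 'hook'] [0.24 0.23 0.41 0.31 0.25 0.21 0.13 0.07]
[-0.23 -0.08 -0.01 -0.01 -0.1  -0.28 -0.37 -0.42 -0.35 -0.22 -0.08 -0.01
 -0.01 -0.11]
```

The remaining sway is about ±0.5 mm at the foot, hardly visible, and touching it again would risk more than it would gain. I hand in.

```bash
python3 -c "
from bench import hand_in
print(hand_in())"
```

```text
the job is handed in; nothing more can be done
None
```

The carrier hangs free on the hook with the latch shut, after steadying the hook and holding a preload of about 11.8 N; it was handed in with a residual sway of about ±0.5 mm at the foot that was not dying down, and the bystanders looked undisturbed.

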